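# Lock a hammer-head anchor into the bench channel

### The arm

A 6-joint arm with a two-finger parallel gripper is mounted at the origin on a cart in front of the work surface, level with it; the furniture and walls round the work are solid. World frame = base frame: x ahead of the robot, y to its left, z up, the work surface at z = 0. Lengths are in mm, angles in rad, forces in N, time in s.
With the tool pointing down it reaches from about 275 to 850 mm from the base axis. Payload 5.2 kg.
Tool frame: the origin (TCP) lies midway between the tips of the shut fingers; the grasp point (between the pads) lies ctrl.grip_depth behind it (ctrl.grip_depth is the distance from the TCP to the grasp point, in mm); z points along the fingers, y is the direction in which the jaws open and shut (so a half turn about z gives the same grasp; the last joint's range is limited). The gripper opens to 85 mm and grips with 20 to 120 N. Pads are 22 mm wide; open, the fingers measure 114 mm over their backs; the gripper's body (76 mm by 85 mm) begins 54 mm behind the grasp point. The pads swing forward as they close: fully open they stand 13 mm farther back than shut.
Start: joints at [-1.52, 0.259, 1.535, -0, 1.348, -0.203], TCP at [138.117, -532.38, 231.31] pointing down, gripper open.
Joint ranges: [-3.14, 3.14], [-0.91, 2.08], [0.19, 2.58], [-1.22, 4.36], [0.22, 2.71], [-3.12, 3.12]. Speed limits (rad/s): [2.57, 2.57, 3.14, 3.14, 3.14, 3.14].

### API

Orientations are given as [roll, pitch, yaw] about the fixed x, y, z axes, in that order (R = Rz(yaw) Ry(pitch) Rx(roll)).
In Python, from cell import ctrl gives the robot as it stands.
- The arm moves only by the tool carry_out, never from a script. Its argument "targets" is a list of rows, each a list of 3 entries, a list of its own where there are three numbers: the shift along the tool's x, y, z in cm, then the turn, a rotation vector about the tool's x, y, z in degrees, then the opening, from 0 (shut) to 1 (fully open). In form: [[[x, y, z], [ax, ay, az], hand], ...]. A call has 1 to 12 rows; each row shifts and turns the pose as measured when the row begins, along the tool's axes as they then stand; what a row does not reach is not made up. A row lasts 1/10 s, in which the tool goes at most 50 mm and 8.59 degrees, less where a joint would pass 70% of its speed; a pose out of reach is approached as far as the arm can. A call with a gripper value outside its range is refused whole. The fingers move at their own pace and stop on an object; "grip_force" is the grip in N (left out, the last holds). Time passes only in rows, so rows that do not move let the fingers close. It gives the time, the measured TCP pose, the force and the opening at its end, in the units of the state.
- ctrl.state(): the state, without advancing time (a new reading comes with each control period).
- ctrl.get_image(name): name is "side" or "top"; returns the picture (384x512x3 uint8, red, green, blue); there is no depth.
- ctrl.calibration(name): a dict with "camera_matrix" (3x3 intrinsics, pixels), "R" (3x3) and "t" (3): a world point X has camera coordinates R X + t. Camera axes: x right, y down, z forward; pixel columns grow to the right and rows downward; lengths in mm; the calibration is good to about 2 mm. A picture is of the moment at which its call begins. calibration takes no time and is no camera call.
- ctrl.sign_off(): hands the job in, once; it reports no verdict.
The state is a dict: "clock": time; "qpos": joint angles; "joint_vel": joint speeds; "effort": joint torques, N m; "position": TCP position; "tcp_rot": TCP orientation; "force": force on the tool from outside, world axes, zero at the start; "ft_torque": the same for the moment, N m; "grip_width": opening from 0.0 (shut) to 1.0 (fully open).
Only numpy, scipy, OpenCV 4.12 (cv2) and the standard library are available. Lean on these libraries where they do the work, as an engineer would, in place of code of your own. Each camera call takes 0.05 s, during which the arm holds its last target. There are 200 camera calls.

### The job

The slotted channel on the bench needs its second anchor, like the one already fitted near its other end. Take the loose anchor with the oblong hammer head, lower the head lengthwise through the slot at the scribed line until its collar sits on the lips, give it a quarter turn so that the head lies square across the slot under both lips, and let go of it standing upright. Leave the round-based levelling foot where it stands.

Things in the scene. Friction and masses are not known exactly. Their poses are not given: they have to be found in the camera images.
- anchor: Loose steel anchor standing on its oblong head, 62 mm tall, 0.14 kg. Origin: centre of the head's underside; z up, x along the head. Head 52 (x) x 22 (y) x 9 mm; neck 24 mm diameter, z 9 to 17; collar 44 mm diameter, z 17 to 21; stem 12 mm; black grip bar 46 (x) x 12 (y) mm, z 38 to 62, parallel to the head. Grip the bar across its 12 mm (along y). A half turn makes no difference.
- channel: Fixed aluminium channel, 240 (x) x 68 (y) x 34 mm. Origin: centre of its underside; x along the slot, z up. Slot 32 mm wide along y = 0; lips z 30 to 34 mm; inside 62 mm wide, floor at 3 mm. With its collar on the lips an anchor's origin is at z 17 mm, its head free to turn, 4 mm below the lips. A like anchor is fixed at x = -75 mm, head and bar across, 79 mm high.
- mark (a point): The point on the slot's centre line, level with the tops of the lips, at the dark scribed line that crosses both lips at x = +45 mm of the channel; axes as the channel's.
- foot: Bystander to be left alone: a levelling foot with a like stem and grip bar (46 x 12 x 24 mm) but standing on a flat round base of 58 mm diameter, which cannot pass the slot; 62 mm tall. Origin: centre of its underside.

How it is judged:
By the outcome, as a careful person would: the job done as asked, in the order asked, and still so for the second after the job is handed in, with the robot touching nothing.
It also fails if it takes over 35 s, if anything falls off the work surface, if the arm or the gripper's body presses on something with over 40 N, if the wrist force passes 120 N, or if a joint passes its speed limit or range.

## Working session

There is one attempt and no reset: what is moved stays moved. The work goes in short steps, Python scripts to look and compute and a tool call to move; the robot and the scene stay as the last step left them, time stands still between calls to the robot, and variables do not carry over. Pictures are saved under pics/ and viewed, about 8 in all and at most 12, crops included, and the job is handed in when it is done.

Besides the shell and the picture viewer there is one more tool, called by a JSON object that holds its "api" and its "payload", one argument or row to a line. carry_out: Moves the arm, as the interface text tells. Its arguments: {"type":"object","properties":{"targets":{"type":"array"},"grip_force":{"type":"number"}},"required":["targets"]}

```bash
mkdir -p pics; python3 - <<'E'
from cell import ctrl
import cv2
s=ctrl.state();print(s, ctrl.grip_depth)
for n in("top","side"):
    cv2.imwrite(f"pics/{n}0.png",cv2.cvtColor(ctrl.get_image(n),cv2.COLOR_RGB2BGR)); c=ctrl.calibration(n);print(n,c)
E
```

```text
{'clock': 0.0, 'qpos': array([-1.51983684e+00,  2.59334622e-01,  1.53611039e+00,  1.86292691e-05,
        1.34800831e+00, -2.02820028e-01]), 'joint_vel': array([ 3.32936709e-04,  1.53051269e-03, -1.30980844e-03, -1.17573980e-03,
        1.34723263e-03,  9.49657893e-05]), 'effort': array([ 2.30776905e-04, -4.46028185e+01, -2.90578437e+01, -2.12292898e-04,
        1.17596408e-02,  3.80751175e-06]), 'position': array([ 138.0755329 , -531.82610076,  230.46825547]), 'tcp_rot': array([-3.13977378e+00, -3.92587981e-04,  2.53775020e-01]), 'force': array([-0.16969751,  0.32351246,  0.23729095]), 'ft_torque': array([-0.02514936, -0.02005101,  0.03827343]), 'grip_width': 0.9996489096918703} 18.700000000000003
top {'camera_matrix': array([[366.02375244,   0.        , 249.19089085],
       [  0.        , 366.02375244, 182.83852614],
       [  0.        ,   0.        ,   1.        ]]), 'R': array([[-0.01557303, -0.99986603, -0.00504048],
       [-0.98537081,  0.0162025 , -0.16965216],
       [ 0.1697111 ,  0.00232474, -0.98549112]]), 't': array([-267.13448503,  505.17856884,  828.60184353])}
side {'camera_matrix': array([[423.96420042,   0.        , 254.57717654],
       [  0.        , 423.96420042, 196.54934011],
       [  0.        ,   0.        ,   1.        ]]), 'R': array([[-0.99929824,  0.03254488, -0.01854352],
       [ 0.03496532,  0.63294406, -0.77340755],
       [-0.01343344, -0.77351318, -0.63363783]]), 't': array([528.42366163, 165.18031586, 701.92192369])}
```

View pics/top0.png

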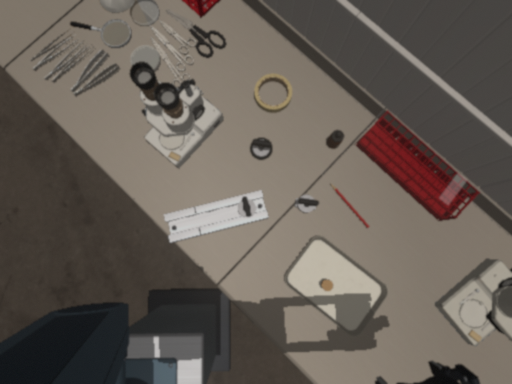

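View pics/side0.png

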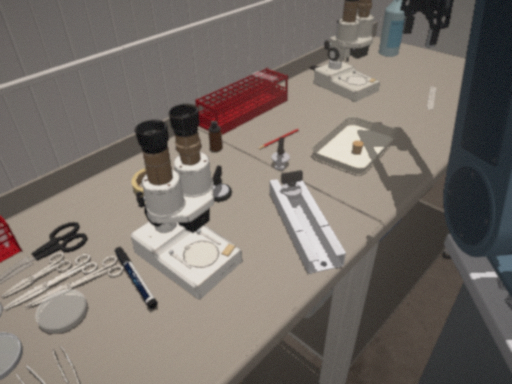

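The top view shows the channel with its ends near (168,228) and (266,204) and the fixed anchor at (247,207). A white-collared item with a black bar stands at (307,203), and a dark round-based item at (261,148). I'll enlarge these.

```bash
python3 - <<'E'
import cv2,numpy as np
t=cv2.imread("pics/top0.png");s=cv2.imread("pics/side0.png")
f=lambda i,x,y,w,h,k:cv2.resize(i[y:y+h,x:x+w],None,fx=k,fy=k,interpolation=cv2.INTER_CUBIC)
cv2.imwrite("pics/c_top.png",f(t,160,130,160,120,5))
cv2.imwrite("pics/c_side.png",f(s,200,130,150,145,4))
E
```

```text
(no output)
```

View pics/c_top.png

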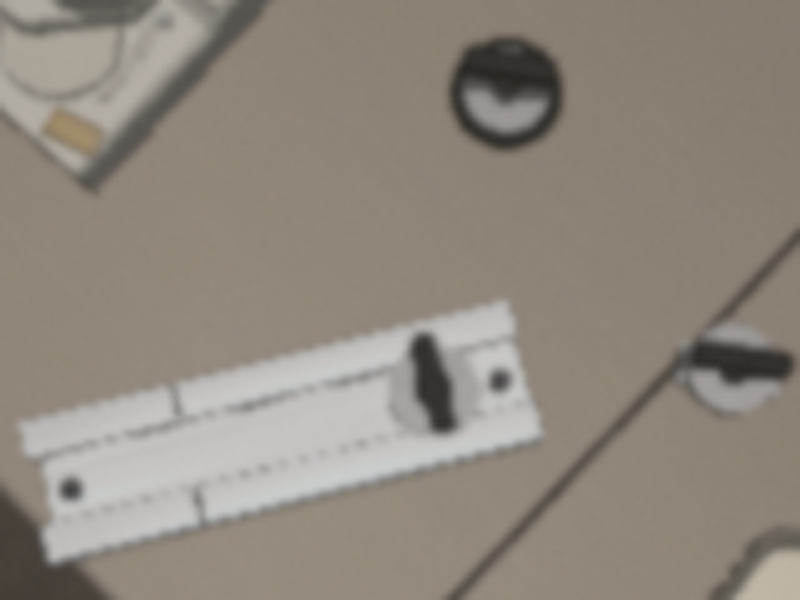

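View pics/c_side.png

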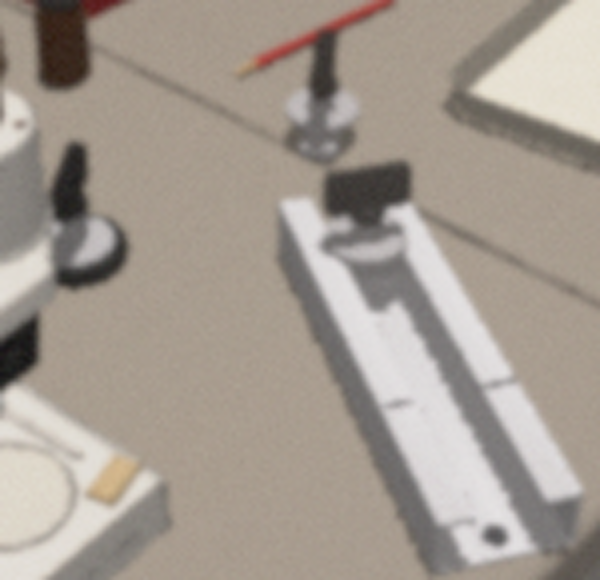

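```bash
cat > h.py <<'E'
from cell import ctrl
import numpy as np
def plane(n,u,v,z):
    c=ctrl.calibration(n);R=c["R"];t=c["t"]
    o=-R.T@t; d=R.T@np.linalg.solve(c["camera_matrix"],[u,v,1]); return o+d*(z-o[2])/d[2]
def proj(n,X):
    c=ctrl.calibration(n);p=c["camera_matrix"]@(c["R"]@np.array(X,float)+c["t"]);return p[:2]/p[2]
def tc(X,Y,z,k=5,o=(160,130)): return plane("top",(X+.5)/k-.5+o[0],(Y+.5)/k-.5+o[1],z)
def sc(X,Y,z): return plane("side",(X+.5)/4-.5+200,(Y+.5)/4-.5+130,z)
E
python3 - <<'E'
from h import *
np.set_printoptions(precision=1,suppress=True)
T={k:tc(*v) for k,v in dict(c1=(20,425,34),c2=(512,302,34),c3=(542,437,34),c4=(48,563,34),mU=(178,400,34),mL=(202,507,34),barL=(692,353,62),barR=(793,362,62),collar=(735,370,21)).items()}
for k,v in T.items(): print(k,v)
S={k:sc(*v) for k,v in dict(m=(449,393,34),mL=(398,404,34),mR=(500,382,34),c=(281,205,34),c2=(408,208,34),c3=(578,490,34),c4=(436,575,34),collar=(322,108,21),bar=(324,33,62)).items()}
for k,v in S.items(): print('S',k,v)
a=lambda p,q:np.degrees(np.arctan2(*(q-p)[1::-1]))
print('chan ang(+x dir)',a(T['c2'],T['c1']),a(T['c3'],T['c4']),'scribe',a(T['mU'],T['mL']),'bar',a(T['barL'],T['barR']))
print('bar',(T['barL']+T['barR'])/2,'mark',(T['mU']+T['mL'])/2,'chan c',sum(T[k] for k in('c1','c2','c3','c4'))/4)
E
```

```text
c1 [429.2 -71.1  34. ]
c2 [ 484.4 -305.6   34. ]
c3 [ 419.6 -318.4   34. ]
c4 [364.4 -85.8  34. ]
mU [ 439.9 -145.9   34. ]
mL [ 389.3 -157.7   34. ]
barL [ 455.  -387.1   62. ]
barR [ 450.1 -433.4   62. ]
collar [ 451.4 -412.9   21. ]
S m [ 416.3 -150.1   34. ]
S mL [ 440.8 -144.    34. ]
S mR [ 391.5 -156.3   34. ]
S c [ 485.7 -299.1   34. ]
S c2 [ 418.6 -292.7   34. ]
S c3 [368.5 -86.1  34. ]
S c4 [436.7 -41.3  34. ]
S collar [ 454.8 -409.1   21. ]
S bar [ 453.2 -425.8   62. ]
chan ang(+x dir) 103.23676024602604 103.35011918102302 scribe -166.90930738033248 bar -96.06650167831614
bar [ 452.6 -410.3   62. ] mark [ 414.6 -151.8   34. ] chan c [ 424.4 -195.2   34. ]
```

The loose anchor is at about (453,-411) with its bar at about -96°. The mark is at about (415,-151) with the slot at 103.2°, and both cameras agree within about 3 mm. Approach first, then turn.

{"api": "carry_out", "payload": {
  "targets": [
    [[3.35,-0.38,0],[0,0,0],1],
    [[3.35,-0.38,0],[0,0,0],1],
    [[3.35,-0.38,0],[0,0,0],1],
    [[3.35,-0.38,0],[0,0,0],1],
    [[3.35,-0.38,0],[0,0,0],1],
    [[3.35,-0.38,0],[0,0,0],1],
    [[3.35,-0.38,0],[0,0,0],1],
    [[3.35,-0.38,0],[0,0,0],1],
    [[3.35,-0.38,0],[0,0,0],1],
    [[3.35,-0.38,0],[0,0,0],1]
  ]
}}

```text
clock: 1.1
position: [459.2, -407.4, 225.2]
tcp_rot: [-3.131, 0.003, 0.245]
force: [0.4, -0.7, 0.5]
grip_width: 0.998
```

{"api": "carry_out", "payload": {
  "targets": [
    [[0,0,0],[0,0,-8],1],
    [[0,0,0],[0,0,-8],1],
    [[0,0,0],[0,0,-8],1],
    [[0,0,0],[0,0,-8],1],
    [[0,0,0],[0,0,-8],1],
    [[0,0,0],[0,0,-8],1],
    [[0,0,0],[0,0,-8],1],
    [[0,0,0],[0,0,-8],1],
    [[0,0,0],[0,0,-5.5],1],
    [[0,0,0],[0,0,0],1]
  ]
}}

```text
clock: 2.1
position: [463.2, -400.7, 218.0]
tcp_rot: [-3.128, -0.02, 1.515]
force: [0.3, -1.2, 0.3]
grip_width: 1.0
```

```bash
cat >> h.py <<'E'
def todo(x,y,z,yaw):
    from scipy.spatial.transform import Rotation as Ro
    s=ctrl.state(); R=Ro.from_euler('xyz',s['tcp_rot']); T=Ro.from_euler('xyz',[np.pi,0,np.radians(yaw)])
    print('t',s['clock'],'pos',s['position'].round(1),'rpy',np.degrees(s['tcp_rot']).round(2),'F',s['force'].round(1),'w',round(s['grip_width'],3))
    print('shift cm',(R.inv().apply(np.array([x,y,z])-s['position'])/10).round(2),'turn',np.degrees((R.inv()*T).as_rotvec()).round(2))
E
python3 -c "
from h import *
todo(453,-411,100,84)"
```

```text
t 2.1 pos [ 463.2 -400.7  218. ] rpy [-179.24   -1.15   86.81] F [ 0.3 -1.2  0.3] w 1.0
shift cm [-1.32 -0.8  11.79] turn [-0.79 -1.13  2.82]
```

{"api": "carry_out", "payload": {
  "targets": [
    [[-0.4,-0.2,3],[-0.2,-0.4,1.4],1],
    [[-0.4,-0.3,3],[-0.3,-0.4,1.4],1],
    [[-0.4,-0.3,3],[-0.3,-0.3,0],1],
    [[-0.1,0,2.5],[0,0,0],1],
    [[0,0,0],[0,0,0],1]
  ]
}}

```text
clock: 2.6
position: [453.5, -412.3, 99.6]
tcp_rot: [3.14, 0.001, 1.45]
force: [-0.3, 0.5, -0.1]
grip_width: 0.999
```

```bash
python3 - <<'E'
from h import *
import cv2
todo(453,-411,34,84)
t=cv2.cvtColor(ctrl.get_image("top"),cv2.COLOR_RGB2BGR);s=cv2.cvtColor(ctrl.get_image("side"),cv2.COLOR_RGB2BGR)
f=lambda i,x,y,w,h,k:cv2.resize(i[y:y+h,x:x+w],None,fx=k,fy=k,interpolation=cv2.INTER_CUBIC)
cv2.imwrite("pics/a1.png",np.hstack([f(t,250,150,100,100,4),f(s,230,90,100,100,4)]))
E
```

```text
t 2.6 pos [ 453.5 -412.3   99.6] rpy [1.799e+02 8.000e-02 8.308e+01] F [-0.3  0.5 -0.1] w 0.999
shift cm [ 0.13 -0.07  6.56] turn [ 0.1   0.08 -0.92]
```

View pics/a1.png

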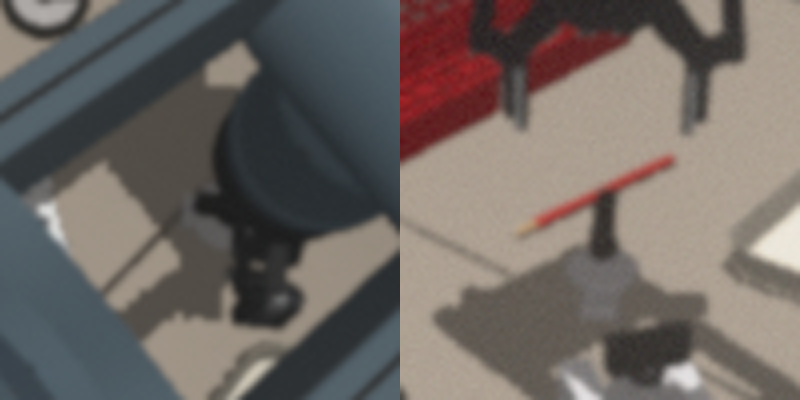

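The side view shows the open fingers at crop x 515 and 692, centred on the bar at x 604. The top view is mostly hidden by the arm. Descend and grip.

{"api": "carry_out", "payload": {
  "targets": [
    [[0.1,0,2.2],[0,0,-0.9],1],
    [[0,0,2.2],[0,0,0],1],
    [[0,0,1.8],[0,0,0],1],
    [[0,0,0],[0,0,0],1]
  ]
}}

```text
clock: 3.1
position: [460.4, -418.7, 48.8]
tcp_rot: [3.125, 0.017, 1.464]
force: [0.1, -0.2, 1.4]
grip_width: 1.0
```

```bash
python3 -c "
from h import *
todo(453,-411,34,84)"
```

```text
t 3.1 pos [ 460.4 -418.7   48.8] rpy [179.04   0.98  83.89] F [ 0.1 -0.2  1.4] w 1.0
shift cm [ 0.71 -0.84  1.46] turn [ 0.96  0.98 -0.1 ]
```

{"api": "carry_out", "payload": {
  "targets": [
    [[0.7,-0.8,0.4],[0.9,0.9,0],1],
    [[0,0,0],[0,0,0],1]
  ]
}}

```text
clock: 3.3
position: [454.3, -411.9, 47.9]
tcp_rot: [3.138, 0.004, 1.464]
force: [0.0, 0.0, 0.0]
grip_width: 1.0
```

```bash
python3 -c "
from h import *
todo(453,-411,34,84)"
```

```text
t 3.3 pos [ 454.3 -411.9   47.9] rpy [179.82   0.2   83.86] F [0. 0. 0.] w 1.0
shift cm [ 0.09 -0.14  1.39] turn [ 0.18  0.2  -0.13]
```

{"api": "carry_out", "payload": {
  "targets": [
    [[0.1,-0.1,0.7],[0.2,0.2,0],1],
    [[0.1,-0.1,0.6],[0.2,0.2,0],1],
    [[0,0,0],[0,0,0],1]
  ]
}}

```text
clock: 3.6
position: [453.6, -411.2, 37.2]
tcp_rot: [-3.141, -0.0, 1.463]
force: [-1.0, 0.7, -0.1]
grip_width: 1.003
```

```bash
python3 -c "
from h import *
todo(453,-411,34,84)"
```

```text
t 3.6 pos [ 453.6 -411.2   37.2] rpy [-179.97   -0.     83.85] F [-1.   0.7 -0.1] w 1.003
shift cm [ 0.01 -0.06  0.32] turn [-0.03 -0.   -0.15]
```

{"api": "carry_out", "payload": {
  "targets": [
    [[0,0,0.3],[0,0,0],1],
    [[0,0,0],[0,0,0],0.4],
    [[0,0,0],[0,0,0],0],
    [[0,0,0],[0,0,0],0],
    [[0,0,0],[0,0,0],0],
    [[0,0,0],[0,0,0],0],
    [[0,0,0],[0,0,0],0],
    [[0,0,0],[0,0,0],0],
    [[0,0,0],[0,0,0],0],
    [[0,0,0],[0,0,0],0]
  ],
  "grip_force": 60
}}

```text
clock: 4.6
position: [453.9, -411.5, 34.1]
tcp_rot: [-3.141, 0.0, 1.463]
force: [-0.8, -0.5, 0.3]
grip_width: 0.132
```

```bash
python3 -c "
from h import *
todo(453,-411,130,84)"
```

```text
t 4.6 pos [ 453.9 -411.5   34.1] rpy [-1.7999e+02  2.0000e-02  8.3840e+01] F [-0.8 -0.5  0.3] w 0.132
shift cm [ 0.04 -0.09 -9.59] turn [-0.01  0.02 -0.16]
```

Gripped at width 0.132 (about 11 mm). Lift, then travel.

{"api": "carry_out", "payload": {
  "targets": [
    [[0,0,-2],[0,0,0],0],
    [[0,0,-2.5],[0,0,0],0],
    [[0,0,-3],[0,0,0],0],
    [[0,0,-3],[0,0,0],0],
    [[0,0,-1],[0,0,0],0],
    [[0,0,0],[0,0,0],0]
  ]
}}

```text
clock: 5.2
position: [452.2, -409.3, 149.1]
tcp_rot: [-3.136, -0.006, 1.463]
force: [-0.1, 0.1, -1.4]
grip_width: 0.132
```

```bash
python3 -c "
from h import *
todo(415,-151,140,103.2)"
```

```text
t 5.2 pos [ 452.2 -409.3  149.1] rpy [-179.65   -0.34   83.83] F [-0.1  0.1 -1.4] w 0.132
shift cm [25.27 -6.47  1.1 ] turn [ -0.29  -0.39 -19.37]
```

{"api": "carry_out", "payload": {
  "targets": [
    [[2.5,-0.65,0],[0,0,0],0],
    [[2.5,-0.65,0],[0,0,0],0],
    [[2.5,-0.65,0],[0,0,0],0],
    [[2.5,-0.65,0],[0,0,0],0],
    [[2.5,-0.65,0],[0,0,0],0],
    [[2.5,-0.65,0],[0,0,0],0],
    [[2.5,-0.65,0],[0,0,0],0],
    [[2.5,-0.65,0],[0,0,0],0],
    [[2.5,-0.65,0],[0,0,0],0],
    [[1.5,-0.4,0],[0,0,0],0],
    [[0,0,0],[0,0,0],0]
  ]
}}

```text
clock: 6.3
position: [405.5, -148.9, 133.6]
tcp_rot: [-3.113, -0.022, 1.46]
force: [-1.0, -1.7, -1.6]
grip_width: 0.128
```

{"api": "carry_out", "payload": {
  "targets": [
    [[0,0,0],[0,0,-6.5],0],
    [[0,0,0],[0,0,-6.5],0],
    [[0,0,0],[0,0,-6],0],
    [[0,0,0],[0,0,0],0]
  ]
}}

```text
clock: 6.7
position: [405.7, -150.8, 131.4]
tcp_rot: [-3.12, -0.03, 1.804]
force: [-0.6, -0.1, -1.9]
grip_width: 0.131
```

```bash
python3 -c "
from h import *
todo(415,-151,95,103.2)"
```

```text
t 6.7 pos [ 405.7 -150.8  131.4] rpy [-178.76   -1.74  103.38] F [-0.6 -0.1 -1.9] w 0.131
shift cm [-0.35  0.97  3.61] turn [-1.25 -1.74  0.2 ]
```

{"api": "carry_out", "payload": {
  "targets": [
    [[-0.2,0.5,1.5],[-0.6,-0.9,0.1],0],
    [[-0.2,0.5,1.5],[-0.6,-0.9,0.1],0],
    [[0,0,0.5],[0,0,0],0],
    [[0,0,0],[0,0,0],0]
  ]
}}

```text
clock: 7.1
position: [416.8, -154.9, 94.3]
tcp_rot: [-3.141, 0.003, 1.789]
force: [0.3, -0.7, -0.6]
grip_width: 0.127
```

```bash
cat >> h.py <<'E'
def shot(name):
    import cv2
    t=cv2.cvtColor(ctrl.get_image("top"),cv2.COLOR_RGB2BGR);s=cv2.cvtColor(ctrl.get_image("side"),cv2.COLOR_RGB2BGR)
    f=lambda i,x,y,w,h,k:cv2.resize(i[y:y+h,x:x+w],None,fx=k,fy=k,interpolation=cv2.INTER_CUBIC)
    cv2.imwrite(name,np.hstack([f(t,160,170,110,150,4)[:,:320],f(s,250,150,110,140,4.2858)[:600,:470]]))
E
python3 - <<'E'
from h import *
todo(415,-151,75,103.2)
shot("pics/b1.png")
E
```

```text
t 7.1 pos [ 416.8 -154.9   94.3] rpy [-179.97    0.19  102.51] F [ 0.3 -0.7 -0.6] w 0.127
shift cm [ 0.42 -0.09  1.93] turn [-0.03  0.19 -0.69]
```

View pics/b1.png

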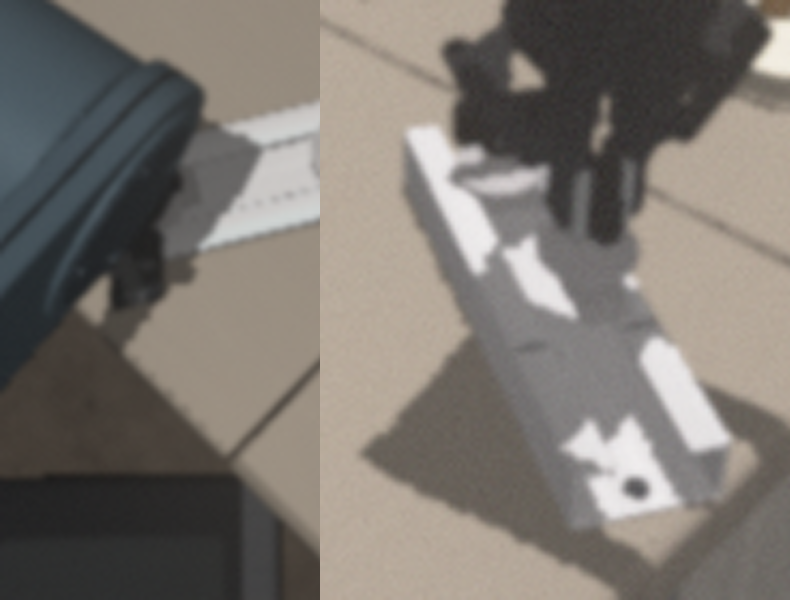

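The top view is blocked by the arm. The side view shows the anchor's collar at about (602,245) above the slot, with the scribe ends near (530,347) and (645,325).

```bash
python3 - <<'E'
from h import *
cr=lambda p:((p-[250,150]+.5)*4.2858-.5+[320,0]).round(0)
for n,X in dict(collar=(416.8,-154.9,81),colL=(438.8,-154.9,79),colR=(394.8,-154.9,79),head=(416.8,-154.9,60.2),headnear=(411,-129.6,60.2),mark=(415,-151,34),hole_c1=(424.4-110*.229,-195.2+110*.973,3)).items(): print(n,cr(proj("side",X)))
E
```

```text
collar [592. 246.]
colL [539. 252.]
colR [643. 248.]
head [588. 283.]
headnear [610. 323.]
mark [590. 334.]
hole_c1 [643. 489.]
```

```bash
python3 - <<'E'
import cv2
i=cv2.imread("pics/b1.png")[150:400,470:720]
i=cv2.resize(i,None,fx=2.4,fy=2.4,interpolation=cv2.INTER_CUBIC)
g=cv2.cvtColor(i,cv2.COLOR_BGR2GRAY)
cv2.imwrite("pics/b2.png",cv2.createCLAHE(4,(3,3)).apply(g))
E
```

```text
(no output)
```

View pics/b2.png

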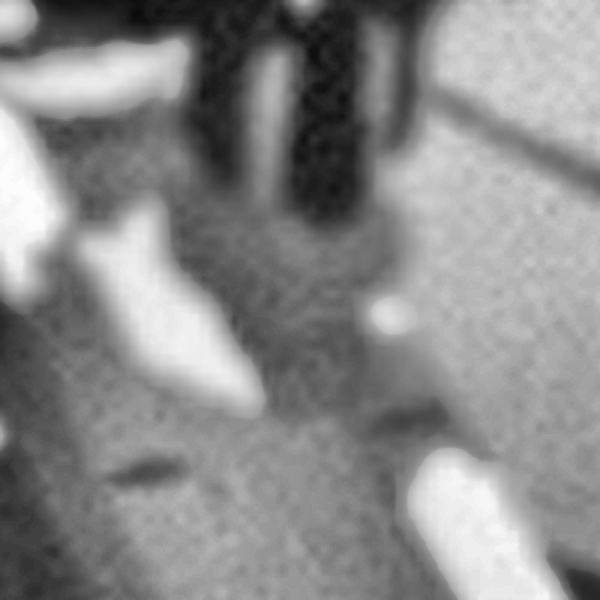

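Offsets relative to the prediction are only about 1 mm, within the 4–5 mm clearance. Align precisely and descend.

{"api": "carry_out", "payload": {
  "targets": [
    [[0.4,-0.1,0.6],[0,0.2,-0.7],0],
    [[0,0,0.6],[0,0,0],0],
    [[0,0,0],[0,0,0],0]
  ]
}}

```text
clock: 7.5
position: [416.0, -152.0, 83.4]
tcp_rot: [3.14, 0.002, 1.802]
force: [0.3, 0.9, -1.3]
grip_width: 0.128
```

```bash
python3 -c "
from h import *
todo(415,-151,60,103.2)"
```

```text
t 7.5 pos [ 416.  -152.    83.4] rpy [1.7988e+02 1.2000e-01 1.0323e+02] F [ 0.3  0.9 -1.3] w 0.128
shift cm [ 0.12 -0.08  2.34] turn [0.12 0.12 0.03]
```

{"api": "carry_out", "payload": {
  "targets": [
    [[0.1,-0.1,0.5],[0.1,0.1,0],0],
    [[0.1,0,0.5],[0.1,0.1,0],0],
    [[0.1,0,0.3],[0,0,0],0],
    [[0,0,0],[0,0,0],0]
  ]
}}

```text
clock: 7.9
position: [414.2, -149.0, 69.4]
tcp_rot: [-3.14, -0.002, 1.802]
force: [0.7, 0.4, -1.3]
grip_width: 0.132
```

```bash
python3 -c "
from h import *
todo(415,-151,60,103.2)"
```

```text
t 7.9 pos [ 414.2 -149.    69.4] rpy [-1.7991e+02 -9.0000e-02  1.0322e+02] F [ 0.7  0.4 -1.3] w 0.132
shift cm [-0.21  0.03  0.94] turn [-0.09 -0.09  0.02]
```

{"api": "carry_out", "payload": {
  "targets": [
    [[-0.2,0,0.3],[0,0,0],0],
    [[0,0,0.3],[0,0,0],0],
    [[0,0,0.3],[0,0,0],0],
    [[0,0,0],[0,0,0],0]
  ]
}}

```text
clock: 8.3
position: [414.9, -151.3, 59.7]
tcp_rot: [-3.14, -0.001, 1.802]
force: [0.7, 1.0, -1.1]
grip_width: 0.126
```

```bash
python3 -c "
from h import *
todo(415,-151,51.5,103.2)"
```

```text
t 8.3 pos [ 414.9 -151.3   59.7] rpy [-1.7992e+02 -7.0000e-02  1.0323e+02] F [ 0.7  1.  -1.1] w 0.126
shift cm [0.03 0.01 0.82] turn [-0.08 -0.07  0.03]
```

{"api": "carry_out", "payload": {
  "targets": [
    [[0,0,0.25],[0,0,0],0],
    [[0,0,0.25],[0,0,0],0],
    [[0,0,0.2],[0,0,0],0],
    [[0,0,0],[0,0,0],0]
  ]
}}

```text
clock: 8.7
position: [415.0, -151.4, 52.1]
tcp_rot: [-3.14, -0.001, 1.802]
force: [-0.1, -0.2, -0.5]
grip_width: 0.13
```

```bash
python3 - <<'E'
from h import *
todo(415,-151,51.2,103.2)
shot("pics/b3.png")
E
```

```text
t 8.7 pos [ 415.  -151.4   52.1] rpy [-1.7993e+02 -6.0000e-02  1.0322e+02] F [-0.1 -0.2 -0.5] w 0.13
shift cm [0.04 0.01 0.09] turn [-0.07 -0.06  0.02]
```

View pics/b3.png

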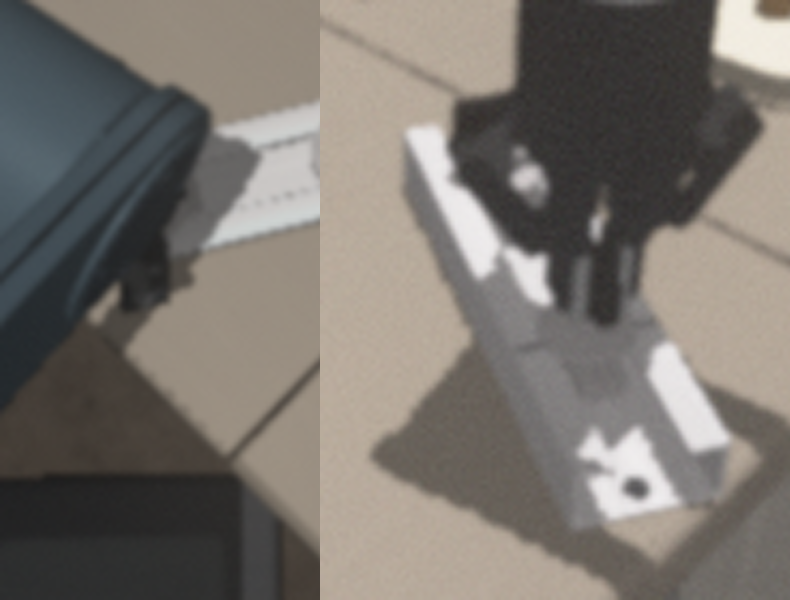

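The side view shows the collar at about (595,333), on the scribe line (520,350)–(645,322), and the head down inside the slot. Seat it gently.

{"api": "carry_out", "payload": {
  "targets": [
    [[0.03,0,0.1],[0,0,0],0],
    [[0,0,0.05],[0,0,0],0]
  ]
}}

```text
clock: 9.0
position: [415.2, -151.2, 51.1]
tcp_rot: [-3.141, -0.001, 1.802]
force: [-1.3, -0.0, 5.4]
grip_width: 0.13
```

```bash
python3 -c "
from h import *
todo(415,-151,51.2,13.2)"
```

```text
t 9.0 pos [ 415.2 -151.2   51.1] rpy [-1.7996e+02 -3.0000e-02  1.0323e+02] F [-1.3 -0.   5.4] w 0.13
shift cm [ 0.03 -0.01 -0.01] turn [-6.000e-02  1.000e-02  9.003e+01]
```

Seated, with contact at z 51.1 as predicted. Quarter turn in stages.

{"api": "carry_out", "payload": {
  "targets": [
    [[0,0,0],[0,0,5],0],
    [[0,0,0],[0,0,5],0],
    [[0,0,0],[0,0,5],0],
    [[0,0,0],[0,0,5],0]
  ]
}}

```text
clock: 9.4
position: [415.4, -151.3, 51.3]
tcp_rot: [-3.141, 0.0, 1.441]
force: [-0.4, 0.8, -1.6]
grip_width: 0.129
```

```bash
python3 -c "
from h import *
todo(415,-151,51.1,13.2)"
```

```text
t 9.4 pos [ 415.4 -151.3   51.3] rpy [-1.7999e+02  1.0000e-02  8.2540e+01] F [-0.4  0.8 -1.6] w 0.129
shift cm [ 0.02 -0.04  0.02] turn [-0.000e+00  1.000e-02  6.934e+01]
```

{"api": "carry_out", "payload": {
  "targets": [
    [[0,0,0.02],[0,0,6],0],
    [[0,0,0],[0,0,6],0],
    [[0,0,0],[0,0,6],0],
    [[0,0,0],[0,0,6],0],
    [[0,0,0],[0,0,6],0],
    [[0,0,0],[0,0,6],0]
  ]
}}

```text
clock: 10.0
position: [415.7, -151.4, 51.3]
tcp_rot: [3.141, 0.0, 0.786]
force: [-0.9, 0.7, -1.2]
grip_width: 0.13
```

```bash
python3 -c "
from h import *
todo(415,-151,51.1,13.2)"
```

```text
t 10.0 pos [ 415.7 -151.4   51.3] rpy [179.95   0.    45.04] F [-0.9  0.7 -1.2] w 0.13
shift cm [-0.02 -0.08  0.02] turn [ 5.000e-02 -1.000e-02  3.184e+01]
```

{"api": "carry_out", "payload": {
  "targets": [
    [[0,-0.06,0.02],[0,0,6],0],
    [[0,0,0],[0,0,6],0],
    [[0,0,0],[0,0,6],0],
    [[0,0,0],[0,0,6],0],
    [[0,0,0],[0,0,6],0],
    [[0,0,0.02],[0,0,0],0]
  ]
}}

```text
clock: 10.6
position: [415.6, -151.1, 51.2]
tcp_rot: [3.14, -0.001, 0.239]
force: [-0.5, 0.4, -2.3]
grip_width: 0.129
```

```bash
python3 -c "
from h import *
todo(415,-151,51.1,13.2)"
```

```text
t 10.6 pos [ 415.6 -151.1   51.2] rpy [ 1.799e+02 -7.000e-02  1.369e+01] F [-0.5  0.4 -2.3] w 0.129
shift cm [-0.05 -0.03  0.01] turn [ 0.1  -0.07  0.49]
```

{"api": "carry_out", "payload": {
  "targets": [
    [[0,0,0.03],[0,0,0.5],0],
    [[0,0,0.03],[0,0,0],0],
    [[0,0,0],[0,0,0],0.3],
    [[0,0,0],[0,0,0],0.6],
    [[0,0,0],[0,0,0],0.6],
    [[0,0,0],[0,0,0],0.6],
    [[0,0,0],[0,0,0],0.6]
  ]
}}

```text
clock: 11.3
position: [416.2, -151.5, 51.1]
tcp_rot: [3.139, -0.002, 0.238]
force: [0.1, 0.0, 0.8]
grip_width: 0.601
```

```bash
python3 -c "
from h import *
todo(415,-151,120,13.2)"
```

```text
t 11.3 pos [ 416.2 -151.5   51.1] rpy [ 1.7983e+02 -1.3000e-01  1.3620e+01] F [0.1 0.  0.8] w 0.601
shift cm [-0.08 -0.06 -6.89] turn [ 0.17 -0.13  0.42]
```

{"api": "carry_out", "payload": {
  "targets": [
    [[0,0,-1.2],[0,0,0],0.6],
    [[0,0,-1.5],[0,0,0],0.6],
    [[0,0,-2],[0,0,0],0.6],
    [[0,0,-2.5],[0,0,0],0.6],
    [[0,0,-3],[0,0,0],0.6],
    [[0,0,-3],[0,0,0],0.6],
    [[0,0,-3],[0,0,0],0.6]
  ]
}}

```text
clock: 12.0
position: [412.4, -149.1, 214.0]
tcp_rot: [-3.135, 0.006, 0.238]
force: [1.3, -0.2, -0.8]
grip_width: 0.603
```

{"api": "carry_out", "payload": {
  "targets": [
    [[-1.5,3,0],[0,0,0],0.6],
    [[-1.5,3,0],[0,0,0],0.6],
    [[-1.5,3,0],[0,0,0],0.6],
    [[-1.5,3,0],[0,0,0],0.6],
    [[-1.5,3,0],[0,0,0],0.6],
    [[-1.5,3,0],[0,0,0],0.6],
    [[-1.5,3,0],[0,0,0],0.6],
    [[-1.5,3,0],[0,0,0],0.6],
    [[-1.5,3,0],[0,0,0],0.6],
    [[-1,3,0],[0,0,0],0.6],
    [[-1,3,0],[0,0,0],0.6],
    [[0,0,0],[0,0,0],0.6]
  ]
}}

```text
clock: 13.2
position: [339.2, -521.2, 218.4]
tcp_rot: [3.14, -0.002, 0.243]
force: [0.7, 0.3, -0.2]
grip_width: 0.604
```

```bash
python3 - <<'E'
from h import *
import cv2
todo(415,-151,120,13.2)
t=cv2.cvtColor(ctrl.get_image("top"),cv2.COLOR_RGB2BGR);s=cv2.cvtColor(ctrl.get_image("side"),cv2.COLOR_RGB2BGR)
f=lambda i,x,y,w,h,k:cv2.resize(i[y:y+h,x:x+w],None,fx=k,fy=k,interpolation=cv2.INTER_CUBIC)
cv2.imwrite("pics/d1.png",np.hstack([f(t,160,130,120,120,4),f(s,250,150,78,120,4)]))
E
```

```text
t 13.2 pos [ 339.2 -521.2  218.4] rpy [ 1.7989e+02 -1.0000e-01  1.3940e+01] F [ 0.7  0.3 -0.2] w 0.604
shift cm [ 16.26 -34.12   9.8 ] turn [ 0.1  -0.1   0.74]
```

View pics/d1.png

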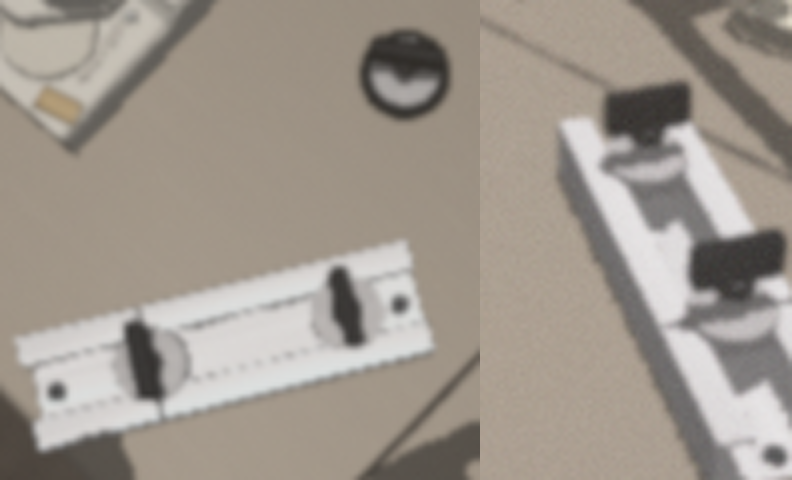

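The top view shows the new anchor standing with its collar at about (153,361), on the scribe line (140,312)–(163,410), and its bar parallel to the fixed one. The foot at (405,73) hasn't moved. Check numerically.

```bash
python3 - <<'E'
from h import *
t=lambda X,Y,z:tc(X,Y,z,4)
print('collar',t(153,361,38),'mark',(t(141,313,34)+t(162,410,34))/2)
a=lambda p,q:np.degrees(np.arctan2(*(q-p)[1::-1]))
print('new bar',a(t(135,322,79),t(151,398,79)),'fixed',a(t(339,268,79),t(356,344,79)))
print('barc',(t(135,322,79)+t(151,398,79))/2,'fixedc',(t(339,268,79)+t(356,344,79))/2)
E
```

```text
collar [ 415.17826073 -153.06528573   38.        ] mark [ 415.34776642 -151.56890843   34.        ]
new bar -167.60447749396175 fixed -168.2617232396612
barc [ 412.96691761 -153.33116115   79.        ] fixedc [ 441.4921429  -268.35718334   79.        ]
```

```bash
python3 -c "
from cell import ctrl
print(ctrl.sign_off())"
```

```text
the job is handed in; nothing more can be done
None
```

The second anchor is fitted at the scribed line, and I handed the job in at about 13.3 s of the 35 s allowed. I lowered the head lengthwise through the slot until the collar touched the lips (5.4 N, at the predicted height). I then gave it the quarter turn, let go and moved the arm clear.

My last checks, all from the final pictures except the forces:
- **Position:** the collar is about 1.5 mm along the slot from the mark. The bars measure 118.5 mm apart against the nominal 120 mm. Both differences are within the camera calibration (about 2 mm).
- **Angle:** the new bar is within about 1° of the fixed anchor's bar.
- **Standing:** the anchor is upright, with its collar on the lips.
- **Foot:** the levelling foot stands where it was.
- **Forces:** the highest force reading I saw was about 5 N. Nothing was touching the gripper at the end.

I could not see the head under the lips directly; its position is inferred from the bar and the seating height. One reading stayed unclear: a side view during the lowering suggested the anchor was 1–2.5 mm off sideways, but no side contact showed and the later top view put it on the line.

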